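# Pack out the vegetable chipper's blade cassette

### The job

The chipper's blade cassette rattles: find by trial which of the three packing blocks slides snugly into the gap between the steel cassette face and the brass spring plate, pushing the plate back by at least a millimetre instead of dropping in loose, and leave it centred, upright and fully home on the base plate. Feel the fit gently: never force a block that is too thick (push with less than about 20 N). Leave the other two blocks standing upright on the worktop, and do not disturb the pot, mug, bottle and spoon.

Things in the scene. Friction and masses are not known exactly. Their poses are not given: they have to be found in the camera images.
- chipper: Bench vegetable chipper fixed to the worktop: grey base plate 270 x 130 mm, its top at z = +20 mm; green spring housing at +x, feed trough at x below -22 mm. Origin on the worktop, z up. Plane x = 0 is the fixed steel face of the blade cassette (100 mm wide along y about y = 0, top at z = +65 mm). The packing gap runs from it towards +x, open at the top. Nothing on it is taller than 74 mm
- seat (a point): Foot of the steel face, on the base plate at the middle of the gap's length; axes as the chipper's. A seated block stands on the base plate flat against the steel face: its origin is then +x of here by half its thickness. The gap's free width (steel face to brass plate, parallel) differs each time, 17 to 28.5 mm, and is not given
- pad (a joint): Travel in m of the upright brass spring plate across the gap (84 mm wide, top 70 mm over the worktop, its upper 14 mm a lip leaning back 8 mm as lead-in): 0 = free, grows as it is pushed back to +x; stop at 0.006. It pushes with 2 N at 0, 4.4 N at the stop. A snug block holds it at 0.001 or more; one needing over 0.006 will not go in
- block_thin: The thin packing block, blue plastic, about 0.15 kg, upright on the worktop: 22 mm thick (x), 60 mm wide (y), 50 mm high, the two long lower edges bevelled 4 mm over 8 mm of height; on it a grip tab 14 mm thick (x), 44 mm wide (y), from 49 to 93 mm above the underside. Origin: centre of underside, z up. Same when turned half round
- block_middle: The middle packing block, yellow plastic, about 0.15 kg, upright on the worktop: 26 mm thick (x), 60 mm wide (y), 50 mm high, the two long lower edges bevelled 4 mm over 8 mm of height; on it a grip tab 14 mm thick (x), 44 mm wide (y), from 49 to 93 mm above the underside. Origin: centre of underside, z up. Same when turned half round
- block_thick: The thick packing block, red plastic, about 0.15 kg, upright on the worktop: 30 mm thick (x), 60 mm wide (y), 50 mm high, the two long lower edges bevelled 4 mm over 8 mm of height; on it a grip tab 14 mm thick (x), 44 mm wide (y), from 49 to 93 mm above the underside. Origin: centre of underside, z up. Same when turned half round
- pot: Steel cooking pot, 140 mm across, 90 mm high; a bystander, to be left alone. Origin on its underside
- mug: White mug, 80 mm across, 90 mm high; a bystander, to be left alone. Origin on its underside
- jug: White plastic bottle with red cap, 76 mm across, 180 mm high; a bystander, to be left alone. Origin on its underside
- spoon: Wooden spoon lying on the worktop, some 250 mm long; a bystander, to be left alone. Origin on its underside
Things that resemble listed ones, but are neither listed nor needed, are in the scene too. Of the things that look like the block_middle, take the one that is farthest from the robot's base at the start.

How it is judged (in metres and radians):
At the end, for the whole second after the job is handed in: One block is in the gap: underside within 2.5 mm of the base plate, within 3 mm of lying on the steel face, 12 mm of centred along it, square and upright to 0.07 rad, holding the spring plate back over 1 mm; the other two stand on the worktop (within 6 mm, tilt under 0.15 rad); all at rest (value of joint pad above 0.001 m and ((z of block_thin in the frame of chipper between 0.0175 and 0.0225 m and x of block_thin in the frame of chipper between 0.008 and 0.014 m and y of block_thin in the frame of chipper between -0.012 and 0.012 m and angle between block_thin's own z axis and vertical below 0.07 rad and angle between the x axis of block_thin and the x axis of chipper, either way round below 0.07 rad and linear speed of each of block_thin, block_middle, block_thick below 0.01 m/s and height (world z) of block_middle between -0.004 and 0.006 m and angle between each of block_middle, block_thick's own z axis and vertical below 0.15 rad and height (world z) of block_thick between -0.004 and 0.006 m) or (z of block_middle in the frame of chipper between 0.0175 and 0.0225 m and x of block_middle in the frame of chipper between 0.01 and 0.016 m and y of block_middle in the frame of chipper between -0.012 and 0.012 m and angle between block_middle's own z axis and vertical below 0.07 rad and angle between the x axis of block_middle and the x axis of chipper, either way round below 0.07 rad and linear speed of each of block_middle, block_thin, block_thick below 0.01 m/s and height (world z) of block_thin between -0.004 and 0.006 m and angle between each of block_thin, block_thick's own z axis and vertical below 0.15 rad and height (world z) of block_thick between -0.004 and 0.006 m) or (z of block_thick in the frame of chipper between 0.0175 and 0.0225 m and x of block_thick in the frame of chipper between 0.012 and 0.018 m and y of block_thick in the frame of chipper between -0.012 and 0.012 m and angle between block_thick's own z axis and vertical below 0.07 rad and angle between the x axis of block_thick and the x axis of chipper, either way round below 0.07 rad and linear speed of each of block_thick, block_thin, block_middle below 0.01 m/s and height (world z) of block_thin between -0.004 and 0.006 m and angle between each of block_thin, block_middle's own z axis and vertical below 0.15 rad and height (world z) of block_middle between -0.004 and 0.006 m))); the robot touches nothing.
It fails at once if A block is forced against the chipper (wedging force over 60 N, from a push of about 25 N) (contact force between any of block_thin, block_middle, block_thick and chipper above 60 N).
It fails at once if The pot, mug, bottle or spoon is disturbed (moved more than 25 mm) (distance of any of pot, mug, jug, spoon from where it was at the start of the episode above 0.025 m).
It also fails if it takes over 67 s, if anything falls off the work surface, if the arm or the gripper's body presses on something with over 40 N, if the wrist force passes 120 N, or if a joint passes its speed limit or range.

### The arm

A 6-joint arm with a two-finger parallel gripper is mounted at the origin on the work surface. World frame = base frame: x ahead of the robot, y to its left, z up, the work surface at z = 0. Lengths are in mm, angles in rad, forces in N, time in s.
With the tool pointing down it reaches from about 350 to 975 mm from the base axis. Payload 7.1 kg.
Tool frame: the origin (TCP) lies on the front face of the gripper's body, between the roots of the fingers; the fingertips stand 80 mm ahead of it and the grasp point (between the pads) lies 61 mm ahead of it (env.tips_ahead is the distance from the TCP to the fingertips, in mm); z points along the fingers, y is the direction in which the jaws open and shut (so a half turn about z gives the same grasp; the last joint's range is limited). The gripper opens to 88 mm and grips with 3 to 60 N. Pads are 20 mm wide; open, the fingers measure 115 mm over their backs; the gripper's body (75 mm by 178 mm) begins 61 mm behind the grasp point.
Start: joints at [1.109, 0.423, 1.63, -0, 1.089, -0.019], TCP at [267.762, 564.72, 302.675] pointing down, gripper open.
Joint ranges: [-3, 3], [-0.9, 2.11], [0.09, 2.58], [-1.31, 4.45], [0.11, 2.69], [-2.54, 2.54]. Speed limits (rad/s): [2.39, 2.39, 3.01, 3.14, 3.14, 3.14].

### API

Orientations are given as a unit quaternion [x, y, z, w].
In Python, from station import env, set_gripper, viewer, workorder gives the robot as it stands. Calls block until the motion is done:
- env.reach(position, orientation): joint-space move of the TCP to a pose.
- env.move_l(position, rot=None, rate=150, f_stop=None): straight line of the TCP; rot=None keeps the orientation; rate is the mean speed in mm/s. With f_stop (N) it stops when the force on the tool has changed by that much, and returns True; else False.
- env.move_joints(angles): joint-space move.
- set_gripper(opening): finger opening in mm; the grip force is fixed at half the most; returns when the fingers have stopped.
- env.hold(seconds).
- env.ik(position, orientation): joint angles nearest the present ones, or None.
- env.read_state(): the state.
- viewer.camera(name): name is "scene" or "side" or "wrist"; returns the picture (420x560x3 uint8, blue, green, red); there is no depth.
- viewer.camera_params(name): a dict with "fx", "fy", "cx", "cy" (pixels), "dist" ([k1, k2, p1, p2, k3] as OpenCV has them; the pictures are not rectified), "pose" (4x4, takes a point from camera to world coordinates); the wrist camera has in their place "tool_from_camera" (4x4, takes a point from camera to tool coordinates, whose origin is the TCP and whose axes are the flange's). Camera axes: x right, y up, looking along -z (the intrinsics and any distortion apply to the point x, -y, -z); pixel columns grow to the right and rows downward; lengths in mm; the calibration is good to about 2 mm. A picture is of the moment at which its call begins: read the wrist's pose just before it. camera_params takes no time and is no camera call.
A pose or a line that the arm cannot do raises env.IKError and nothing moves.
- workorder.sign_off(): hands the job in, once; it reports no verdict.
The state is a dict: "time_s": time; "qpos": joint angles; "dq": joint speeds; "tau": joint torques, N m; "tool_pos": TCP position; "orientation": TCP orientation; "force": force on the tool from outside, world axes, zero at the start; "wrist_torque": the same for the moment, N m; "width": finger opening in mm.
Only numpy, scipy, OpenCV 4.12 (cv2) and the standard library are available. Lean on these libraries where they do the work, as an engineer would, in place of code of your own. Each camera call takes 0.05 s, during which the arm holds its last target.

## Working session

There is one attempt and no reset: what is moved stays moved. The work goes in short steps, each a Python script; the robot and the scene stay as the last script left them, time stands still between calls to the robot, and variables do not carry over. Pictures are saved under pics/ and viewed, and the job is handed in when it is done.

```bash
ls; mkdir -p pics; python3 - <<'E'
from station import env, viewer
import cv2
s=env.read_state();print(s)
for n in("scene","side","wrist"):
    cv2.imwrite(f"pics/a_{n}.png",viewer.camera(n)); 
    print(n,viewer.camera_params(n))
E
```

```text
pics
{'time_s': 0.0, 'qpos': array([ 1.10899684e+00,  4.23861380e-01,  1.63069658e+00, -5.15402032e-06,
        1.08858439e+00, -1.89975343e-02]), 'dq': array([-0.00109646, -0.00224619,  0.00107862, -0.00109615,  0.00011063,
        0.00156059]), 'tau': array([ 1.54348463e-04, -5.44614601e+01, -2.73670846e+01,  6.44382345e-02,
        2.26771901e-02, -1.21797266e-04]), 'tool_pos': array([267.57725673, 564.34188707, 301.88618814]), 'orientation': array([ 2.19595384e-01,  9.75590727e-01, -7.53110714e-04, -1.82267094e-04]), 'force': array([ 1.0293858 , -0.29940222,  0.01517025]), 'wrist_torque': array([ 0.07057089,  0.0929242 , -0.07629994]), 'width': 88.06123757685909}
scene {'fx': 530.3074438676131, 'fy': 530.3074438676131, 'cx': 287.1555759664362, 'cy': 201.98799686531999, 'dist': array([-0.21054848,  0.        ,  0.        ,  0.        ,  0.        ]), 'pose': array([[ 6.76462113e-01, -4.00592283e-01,  6.18000673e-01,
         1.22783554e+03],
       [ 7.36466884e-01,  3.72434154e-01, -5.64720577e-01,
        -7.43617122e+02],
       [-3.94185234e-03,  8.37149105e-01,  5.46960546e-0
[... 505 characters left out ...]
02,  8.04491087e-01,  5.93603893e-01,
         5.94865730e+02],
       [ 0.00000000e+00,  0.00000000e+00,  0.00000000e+00,
         1.00000000e+00]])}
wrist {'fx': 349.814392541502, 'fy': 349.814392541502, 'cx': 279.5643258878178, 'cy': 211.75111386385086, 'dist': array([-0.05587868,  0.        ,  0.        ,  0.        ,  0.        ]), 'tool_from_camera': array([[-1.07847001e-04,  9.58106053e-01,  2.86413650e-01,
         7.82888514e+01],
       [ 9.99999954e-01,  2.19605380e-05,  3.03080779e-04,
        -1.34013001e+00],
       [ 2.84093731e-04,  2.86413669e-01, -9.58106012e-01,
        -8.07949479e+01],
       [ 0.00000000e+00,  0.00000000e+00,  0.00000000e+00,
         1.00000000e+00]])}
```

View pics/a_scene.png

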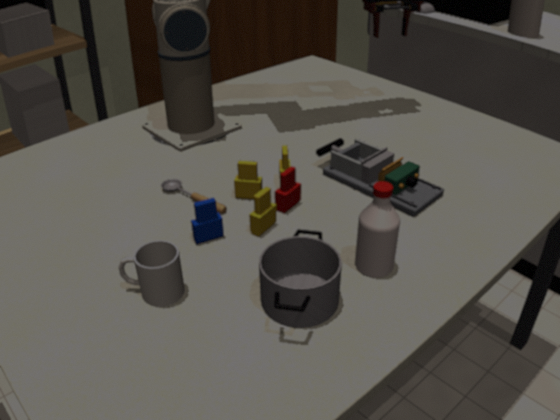

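View pics/a_side.png

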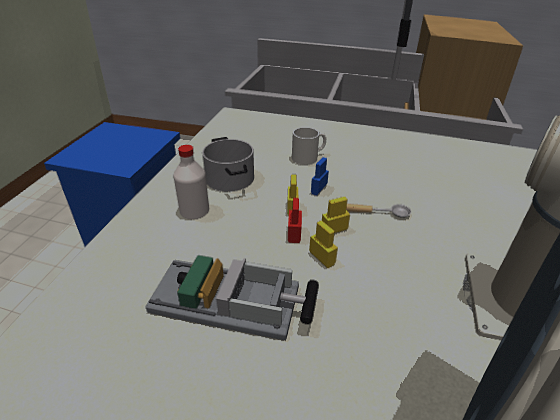

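View pics/a_wrist.png

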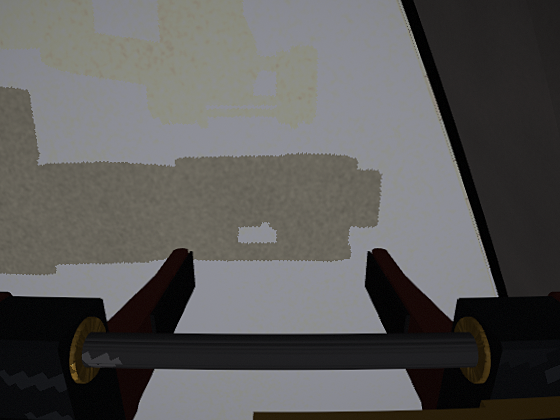

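```bash
cat > h.py <<'E'
import numpy as np, cv2
from scipy.spatial.transform import Rotation as R
def ray(p,T,uv):
    K=np.array([[p['fx'],0,p['cx']],[0,p['fy'],p['cy']],[0,0,1]])
    n=cv2.undistortPoints(np.array(uv,float).reshape(-1,1,2),K,p['dist']).reshape(-1,2)
    d=np.c_[n[:,0],-n[:,1],-np.ones(len(n))]@T[:3,:3].T
    return T[:3,3],d
def onz(p,T,uv,z):
    o,d=ray(p,T,uv); return o+d*((z-o[2])/d[:,2])[:,None]
def proj(p,T,X):
    K=np.array([[p['fx'],0,p['cx']],[0,p['fy'],p['cy']],[0,0,1]])
    c=(np.atleast_2d(X)-T[:3,3])@T[:3,:3]
    c=c*[1,-1,-1]
    return cv2.projectPoints(c,np.zeros(3),np.zeros(3),K,p['dist'])[0].reshape(-1,2)
def wT(s,p):
    T=np.eye(4);T[:3,:3]=R.from_quat(s['orientation']).as_matrix();T[:3,3]=s['tool_pos']
    return T@p['tool_from_camera']
def masks(im):
    h=cv2.cvtColor(im,cv2.COLOR_BGR2HSV)
    H,S,V=h[...,0],h[...,1],h[...,2]
    return {'yellow':((H>22)&(H<35)&(S>150)&(V>60)),'red':(((H<6)|(H>174))&(S>170)&(V>60)),'blue':((H>105)&(H<130)&(S>150)&(V>50)),
     'green':((H>50)&(H<90)&(S>90)&(V>20)),'brass':((H>8)&(H<22)&(S>140)&(V>60))}
def comps(m,amin=40):
    n,l,st,c=cv2.connectedComponentsWithStats(m.astype(np.uint8))
    return [(st[i],c[i],l==i) for i in range(1,n) if st[i][4]>=amin]
E
python3 - <<'E'
from h import *
from station import viewer
for n in("scene","side"):
    im=cv2.imread(f"pics/a_{n}.png");p=viewer.camera_params(n)
    for k,m in masks(im).items():
        for st,c,l in comps(m):
            print(n,k,st,c.round(1),onz(p,p['pose'],c,45)[0].round(1))
a=cv2.imread("pics/a_scene.png")[130:260,150:460];b=cv2.imread("pics/a_side.png")[150:340,140:420]
cv2.imwrite("pics/c1.png",cv2.resize(a,None,fx=2.5,fy=2.5,interpolation=2));cv2.imwrite("pics/c2.png",cv2.resize(b,None,fx=2.8,fy=2.8,interpolation=2))
E
```

```text
scene yellow [280 160   5  12  42] [281.4 166.1] [411.4 -15.4  45. ]
scene yellow [235 162  26  31 279] [247. 176.] [ 391.6 -103.8   45. ]
scene yellow [249 188  21  11 115] [259.9 192.9] [ 467.5 -129.1   45. ]
scene yellow [251 203  25  16 130] [262.7 211.8] [ 527.5 -172.1   45. ]
scene red [281 167  13  10  59] [287.2 171.6] [439.7 -22.8  45. ]
scene red [374 181  19  12 177] [383.1 186.4] [633.5  89.4  45. ]
scene red [276 183  24  13 109] [287.5 190. ] [499.8 -77.1  45. ]
scene blue [195 199  20   8  89] [204.1 202.6] [ 416.3 -241.2   45. ]
scene blue [192 213  29  14 118] [206.1 220.7] [ 474.1 -276.9   45. ]
scene green [386 163  32  31 362] [401.2 173.7] [626.6 165.7  45. ]
scene brass [382 159  19  12  40] [389.8 165.1] [583.  178.2  45. ]
side yellow [288 175  10  39 220] [291.9 191.6] [ 532.1 -183.7   45. ]
side yellow [ 310  197   39   71 1423] [329.4 231.4] [415.7 -56.5  45. ]
side red [178 145  15  12 134] [185.2 150.2] [ 888.4 -304.9   45. ]
side red [288 198  14  45 485] [294.5 222.7] [497.1 -64.8  45. ]
side blue [  44  122  136  124 8347] [107.8 170.6] [1041.1 -139.9   45. ]
side blue [311 158  18  37 396] [319.4 176.9] [ 477.7 -272.8   45. ]
side green [178 256  35  52 918] [194. 281.] [640.  159.5  45. ]
side brass [113 115  62  13 233] [137.2 121.6] [1139.9 -445.    45. ]
side brass [155 124  44  11 137] [180.3 128.7] [ 971.  -434.7   45. ]
side brass [198 259  24  49 402] [209.7 281.6] [610.7 152.5  45. ]
```

View pics/c1.png

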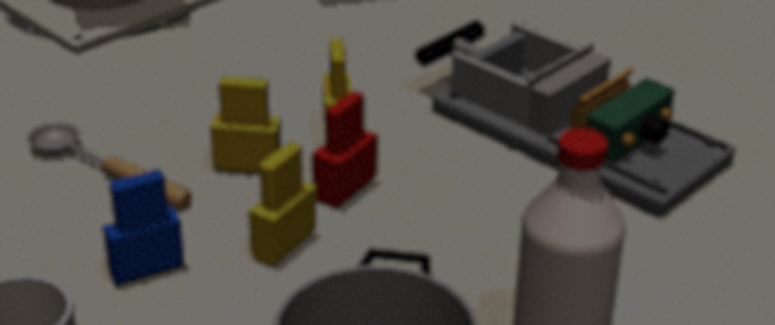

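View pics/c2.png

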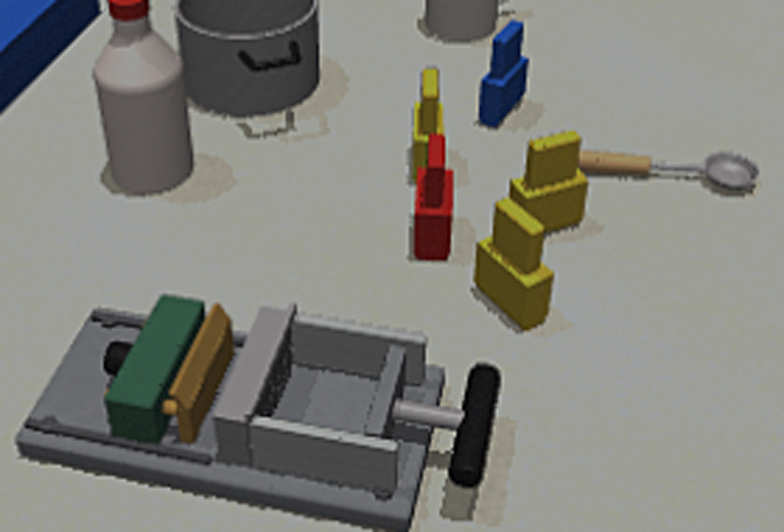

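```bash
python3 - <<'E'
from h import *
from station import viewer
p=viewer.camera_params("side")
uv=[(18,435),(408,522),(95,310),(442,370)]
uv=[(140+a/2.8,150+b/2.8) for a,b in uv]
q=onz(p,p['pose'],uv,20);print(q.round(1))
for i,j in((0,1),(0,2),(2,3),(1,3)): print(np.linalg.norm(q[i]-q[j]),np.degrees(np.arctan2(*(q[i]-q[j])[1::-1])))
# tab-top lines etc: green/brass axes
from station import env
s=env.read_state(); print(R.from_quat(s['orientation']).as_matrix().round(3))
E
```

```text
[[712.  220.4  20. ]
 [445.7 213.1  20. ]
 [717.5  99.6  20. ]
 [453.6  85.3  20. ]]
266.37245160555636 1.578092703034273
121.00020897315491 92.60895529896983
264.2399365774892 3.0871842478834792
128.01520998963275 93.54827101408605
[[-0.904  0.428 -0.   ]
 [ 0.428  0.904 -0.001]
 [-0.    -0.001 -1.   ]]
```

```bash
python3 - <<'E'
from h import *
from station import env,viewer
def Q(yaw): # tool y along yaw direction, z down
    y=np.array([np.cos(yaw),np.sin(yaw),0]);z=np.array([0,0,-1.]);x=np.cross(y,z)
    return R.from_matrix(np.c_[x,y,z]).as_quat()
for yaw in(0.044,0.044-np.pi):
    for P in((600,195,235),(530,-180,138),(420,-10,300)):
        print(yaw,P,env.ik(P,Q(yaw)))
E
cat >> h.py <<'E'
def Q(yaw):
    y=np.array([np.cos(yaw),np.sin(yaw),0]);z=np.array([0,0,-1.]);x=np.cross(y,z)
    return R.from_matrix(np.c_[x,y,z]).as_quat()
E
```

```text
0.044 (600, 195, 235) [ 2.95368605e-01  5.11076727e-01  1.66293261e+00 -4.44089210e-16
  9.67583316e-01  2.51368605e-01]
0.044 (530, -180, 138) [-3.48661985e-01  5.69370378e-01  1.86524124e+00 -4.44089210e-16
  7.06981037e-01 -3.92661985e-01]
0.044 (420, -10, 300) [-5.21341210e-02  1.19959727e-01  2.06226261e+00 -4.44089210e-16
  9.59370321e-01 -9.61341210e-02]
-3.097592653589793 (600, 195, 235) None
-3.097592653589793 (530, -180, 138) None
-3.097592653589793 (420, -10, 300) None
```

```bash
python3 - <<'E'
from h import *
from station import env,viewer
env.reach([605,125,240],Q(0.044)); env.hold(0.3)
s=env.read_state();np.savez("pics/w1.npz",**{k:s[k] for k in('tool_pos','orientation')})
im=viewer.camera("wrist");cv2.imwrite("pics/w1.png",im)
print(s['time_s'],s['tool_pos'],s['force'])
env.reach([450,-160,330],Q(0.044)); env.hold(0.3)
s=env.read_state();np.savez("pics/w2.npz",**{k:s[k] for k in('tool_pos','orientation')})
im=viewer.camera("wrist");cv2.imwrite("pics/w2.png",im)
print(s['time_s'],s['tool_pos'],s['force'])
E
```

```text
2.4583 [604.90461763 125.50755976 240.06698819] [ 0.49485852 -0.35020709  0.9586627 ]
4.0833 [ 450.33121365 -159.51593999  329.70297643] [ 0.40659257 -1.08300351 -0.90993841]
```

View pics/w1.png

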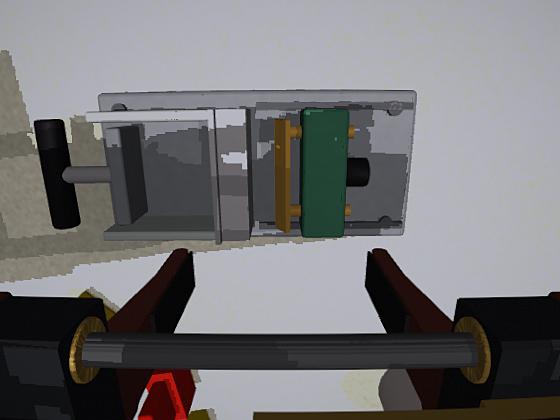

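View pics/w2.png

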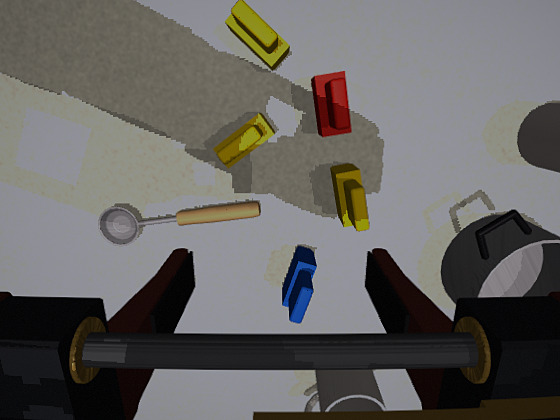

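```bash
python3 - <<'E'
import cv2
im=cv2.imread("pics/w1.png")[90:245,205:305]
cv2.imwrite("pics/w1c.png",cv2.convertScaleAbs(cv2.resize(im,None,fx=3.8,fy=3.8,interpolation=0),alpha=1.5))
im=cv2.imread("pics/w1.png")[140:150,205:305]
g=cv2.cvtColor(im,cv2.COLOR_BGR2HSV)
for r in (20,):
  pass
import numpy as np
full=cv2.imread("pics/w1.png")
for r in(130,150,200,215): print(r,[tuple(int(v) for v in full[r,c]) for c in range(210,296,2)])
im=cv2.imread("pics/w2.png")[0:340,190:420];cv2.imwrite("pics/w2c.png",cv2.resize(im,None,fx=1.75,fy=1.75,interpolation=2))
E
```

```text
130 [(102, 99, 104), (108, 105, 109), (63, 62, 63), (95, 91, 96), (107, 103, 108), (107, 104, 108), (106, 104, 107), (106, 103, 107), (107, 104, 107), (107, 104, 108), (107, 104, 108), (107, 103, 108), (107, 104, 108), (107, 103, 108), (107, 105, 108), (108, 104, 108), (109, 105, 109), (111, 108, 111), (55, 53, 55), (43, 41, 43), (38, 36, 39), (94, 88, 87), (89, 84, 83), (91, 86, 84), (93, 88, 87), (71, 67, 66), (71, 67, 67), (71, 67, 67), (70, 67, 66), (71, 66, 65), (72, 68, 67), (74, 68, 66), (28, 75, 107), (20, 57, 80), (22, 57, 79), (19, 55, 76), (21, 56, 78), (20, 54, 75), (36, 90, 124), (35, 88, 121), (35, 91, 126), (36, 92, 128), (36, 92, 128)]
150 [(105, 101, 105), (108, 103, 107), (114, 111, 114), (31, 29, 31), (110, 106, 109), (105, 101, 105), (106, 102, 106), (106, 102, 106), (106, 103, 106), (106, 102, 106), (104, 101, 105), (104, 100, 104), (105, 101, 105), (105, 101, 104), (105, 102, 105), (106, 102, 106), (107, 102, 106), (100, 98, 102), (124, 117, 117), (41, 39, 41), (41, 39, 41), (91, 86, 85), (91, 84, 85), (80, 76, 75), (149, 140, 138), (151, 142, 141), (128, 122, 1
[... 835 characters left out ...]
 69, 95), (64, 69, 74), (73, 69, 68), (72, 67, 67)]
215 [(65, 63, 62), (62, 60, 59), (85, 82, 85), (81, 79, 82), (111, 108, 112), (49, 48, 49), (106, 103, 106), (104, 101, 104), (103, 101, 103), (103, 101, 103), (104, 100, 103), (103, 100, 103), (103, 100, 103), (103, 100, 103), (103, 100, 103), (103, 100, 103), (103, 100, 103), (103, 100, 104), (104, 100, 104), (97, 94, 97), (35, 34, 35), (37, 35, 36), (76, 72, 70), (73, 70, 68), (73, 69, 68), (74, 70, 69), (74, 70, 70), (75, 70, 70), (73, 68, 68), (72, 68, 67), (72, 68, 66), (72, 68, 67), (81, 70, 65), (16, 50, 71), (19, 53, 74), (19, 52, 73), (19, 52, 73), (19, 53, 74), (29, 71, 97), (27, 70, 96), (20, 59, 84), (15, 56, 81), (15, 56, 80)]
```

View pics/w1c.png

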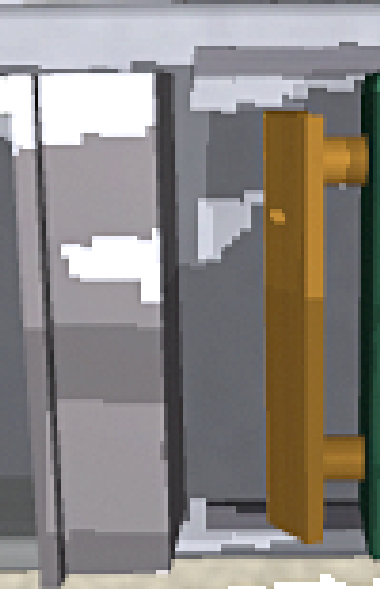

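View pics/w2c.png

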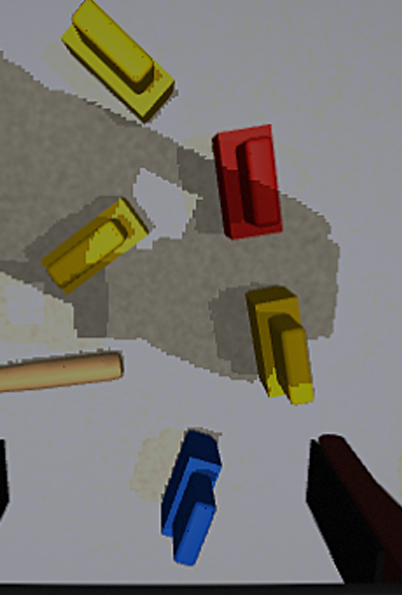

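```bash
python3 - <<'E'
from h import *
from station import viewer
im=cv2.imread("pics/w1.png").astype(float);p=viewer.camera_params("wrist");s=dict(np.load("pics/w1.npz"));T=wT(s,p)
g=im.mean(2); 
f=[];ft=[];b=[]
for r in range(145,222,3):
    row=g[r]
    c=np.arange(243,251); d=np.diff(row[242:252]); # light->dark
    i=242+np.argmin(np.diff(row[242:253])); 
    # half crossing
    lo,hi=row[i+3],row[i-2]; m=(lo+hi)/2
    j=[k for k in range(i-2,i+3) if row[k]>=m>row[k+1]]
    if j: f.append((j[0]+(row[j[0]]-m)/(row[j[0]]-row[j[0]+1]),r))
    i=248+np.argmax(np.diff(row[248:258])); ft.append((i+.5,r))
    sat=(im[r,:,2]-im[r,:,0])/(im[r].max(1)+1)
    i=268+np.argmax(np.diff(sat[268:280])); m=.35
    b.append((i+.5,r))
def fit(q,z,n):
    P=onz(p,T,q,z)[:,:2]; vx,vy,x,y=cv2.fitLine(P.astype(np.float32),cv2.DIST_HUBER,0,.1,.01).ravel()
    if vy<0:vx,vy=-vx,-vy
    print(n,'x at y=150:',x+vx/vy*(150-y),'tilt deg',np.degrees(np.arctan2(-vx,vy)))
    return x+vx/vy*(150-y),np.arctan2(-vx,vy)
a=fit(f,65,'face top');fit(ft,20,'face foot');c=fit(b,56,'brass lip foot');print('gap',c[0]-a[0])
for uv,z in(((98,92),20),((416,92),20),((408,237),20),((250,107),65),((249,242),65),((275,119),70),((287,231),70),((276,118),56),((276,229),56),((290,233),70),((290,120),70)):
    print(uv,z,onz(p,T,uv,z)[0].round(1))
E
```

```text
face top x at y=150: 579.42725 tilt deg 2.8740249
face foot x at y=150: 580.1225 tilt deg 1.5462226
brass lip foot x at y=150: 599.2833 tilt deg 3.3289428
gap 19.85608
(98, 92) 20 [449.8 209.9  20. ]
(416, 92) 20 [713.2 221.   20. ]
(408, 237) 20 [725.   93.8  20. ]
(250, 107) 65 [580.4 202.3  65. ]
(249, 242) 65 [581.8 100.5  65. ]
(275, 119) 70 [598.3 195.   70. ]
(287, 231) 70 [610.9 112.7  70. ]
(276, 118) 56 [598.9 195.3  56. ]
(276, 229) 56 [602.5 109.   56. ]
(290, 233) 70 [613.2 111.2  70. ]
(290, 120) 70 [608.8 194.7  70. ]
```

```bash
python3 - <<'E'
from h import *
from station import env,viewer
p=viewer.camera_params("side")
print('jug',onz(p,p['pose'],[(193,214)],0),'mug',onz(p,p['pose'],[(306,161)],0))
env.reach([474,-345,300],Q(0.044)); env.hold(0.3)
s=env.read_state();np.savez("pics/w3.npz",**{k:s[k] for k in('tool_pos','orientation')})
im=viewer.camera("wrist");cv2.imwrite("pics/w3.png",im)
print(s['time_s'],s['tool_pos'])
E
```

```text
jug [[761.6343956 -80.744533    0.       ]] mug [[ 543.67166362 -422.77522718    0.        ]]
5.2167 [ 474.32714374 -343.9231963   300.55802726]
```

View pics/w3.png

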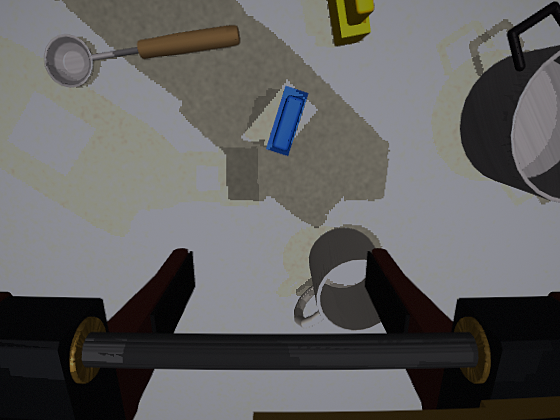

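```bash
python3 - <<'E'
from h import *
from station import viewer
im=cv2.imread("pics/w3.png");p=viewer.camera_params("wrist");s=dict(np.load("pics/w3.npz"));T=wT(s,p)
c=cv2.resize(im[75:170,250:330],None,fx=6,fy=6,interpolation=2);cv2.imwrite("pics/w3c.png",c)
m=masks(im)['blue'];V=im.max(2)
print(np.percentile(V[m],[5,25,50,75,95]))
for st,cc,l in comps(m):
    P=onz(p,T,np.argwhere(l)[:,::-1],50)[:,:2]
    (cx,cy),(w,h),a=cv2.minAreaRect(P.astype(np.float32));print('z50',cx,cy,w,h,a)
E
```

```text
[ 81.   129.25 151.   153.   159.  ]
z50 477.45208740234375 -278.59881591796875 59.260318756103516 21.603574752807617 74.97981262207031
```

View pics/w3c.png

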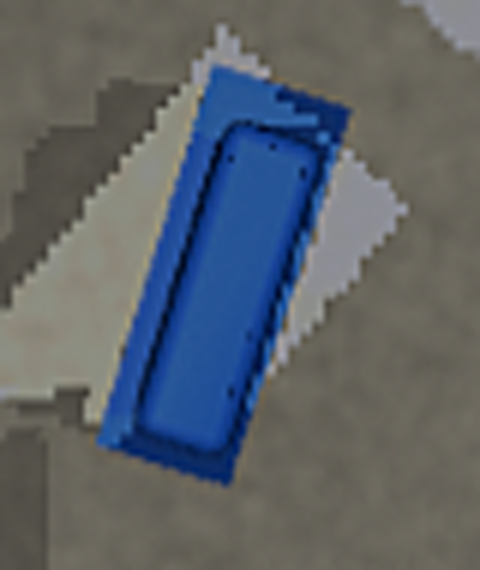

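```bash
python3 - <<'E'
from h import *
from station import viewer,env
p=viewer.camera_params("wrist");s=dict(np.load("pics/w3.npz"));T=wT(s,p)
c=np.array([(232,120),(332,145),(135,432),(232,460)])/6+[249.6,74.6]
q=onz(p,T,c,93);print(q.round(1),q.mean(0))
print(np.linalg.norm(q[0]-q[2]),np.degrees(np.arctan2(*(q[0]-q[2])[1::-1])))
x,y=477,-278.5
print(env.ik([x,y,139],Q(np.radians(-15))))
E
```

```text
[[ 477.  -256.5   93. ]
 [ 490.3 -259.1   93. ]
 [ 465.9 -297.7   93. ]
 [ 479.3 -300.9   93. ]] [ 478.16074492 -278.57140033   93.        ]
42.66797007665342 74.9479815276344
[-5.50011356e-01  5.60085120e-01  1.88159068e+00 -4.44089210e-16
  6.99916853e-01 -2.88211968e-01]
```

```bash
python3 - <<'E'
from h import *
from station import env,viewer,set_gripper
q=Q(np.radians(-15))
env.reach([478,-278.5,215],q); set_gripper(46)
s=env.read_state();print(s['time_s'],s['tool_pos'],s['force'])
print('stop?',env.move_l([478,-278.5,139],rate=120,f_stop=10))
set_gripper(0)
s=env.read_state();print(s['time_s'],s['tool_pos'],s['force'],s['width'])
env.move_l([478,-278.5,252],rate=150)
s=env.read_state();print(s['time_s'],s['tool_pos'],s['force'],s['width'])
env.reach([592.2,152.1,252],Q(0.047)); env.hold(0.3)
s=env.read_state();print(s['time_s'],s['tool_pos'],s['force'],s['width'])
cv2.imwrite("pics/b_side.png",viewer.camera("side")[150:350,130:410])
cv2.imwrite("pics/b_w.png",viewer.camera("wrist"))
im=cv2.imread("pics/b_side.png");cv2.imwrite("pics/b_side.png",cv2.resize(im,None,fx=2.8,fy=2.8,interpolation=2))
E
```

```text
6.575 [ 477.98765499 -278.48188588  214.95595732] [ 0.55790482  0.93549564 -0.5037786 ]
stop? False
7.9583 [ 478.15555867 -278.55537904  139.30559055] [-0.83009469  0.65807755  4.30763762] 13.984620375078576
8.8583 [ 477.46685096 -278.16556131  251.12537196] [ 0.77514521  0.7148837  -1.82834338] 14.051142210758757
10.7917 [592.34110885 151.41091146 252.05778147] [ 0.16683784  0.18000935 -0.99470966] 14.162459782555237
```

View pics/b_side.png

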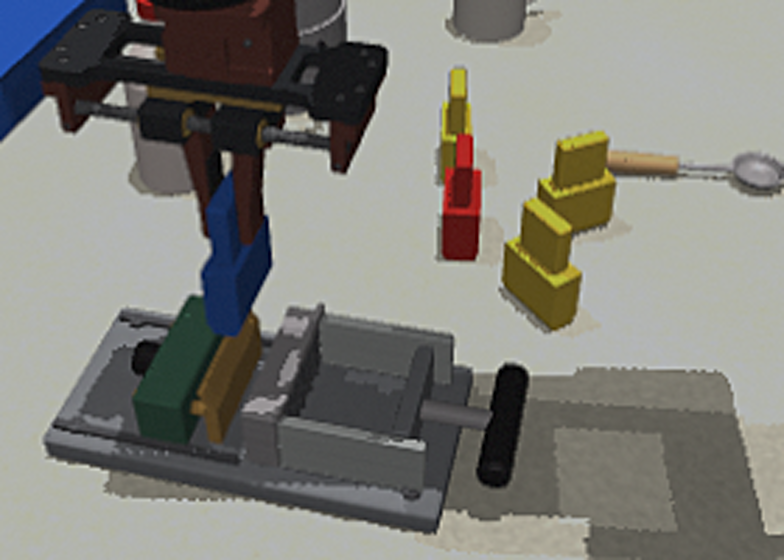

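View pics/b_w.png

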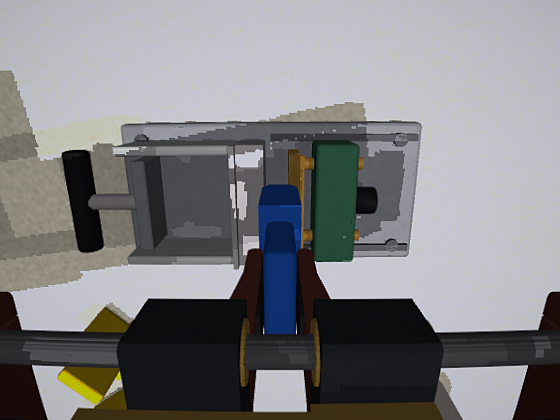

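```bash
python3 - <<'E'
from h import *
from station import env,viewer,set_gripper
env.move_l([592.2,152.1,214],rate=80); env.hold(0.15)
s=env.read_state();print(s['time_s'],s['tool_pos'].round(2),s['force'].round(2))
cv2.imwrite("pics/d_w.png",viewer.camera("wrist"))
for z in (199,189,179,169):
    st=env.move_l([592.2,152.1,z],rate=30,f_stop=9)
    s=env.read_state();print(z,st,s['time_s'],s['tool_pos'].round(2),s['force'].round(2),s['wrist_torque'].round(2))
    if st: break
E
```

```text
11.6667 [592.56 152.18 214.49] [ 1.03 -0.17 -1.8 ]
199 False 12.3667 [592.19 152.1  198.85] [-0.68  0.29 -1.66] [-0.08  0.07 -0.03]
189 False 12.85 [591.46 152.04 188.39] [-2.64  0.22 -2.08] [-0.03  0.68  0.04]
179 False 13.3333 [591.66 151.97 178.25] [-2.59 -0.08 -3.15] [-0.09  0.78  0.03]
169 False 13.8167 [591.85 152.05 168.46] [-3.26 -0.05 -3.77] [-0.1   0.76  0.11]
```

```bash
python3 - <<'E'
from h import *
from station import env,viewer,set_gripper
for z in (162,156):
    st=env.move_l([592.2,152.1,z],rate=20,f_stop=9)
    s=env.read_state();print(z,st,s['time_s'],s['tool_pos'].round(2),s['force'].round(2),s['wrist_torque'].round(2))
    if st: break
im=viewer.camera("side");cv2.imwrite("pics/e_side.png",cv2.resize(im[180:350,130:350],None,fx=3.4,fy=3.4,interpolation=2))
E
```

```text
162 False 14.3167 [591.98 152.1  161.69] [-2.6   0.58 -3.4 ] [-0.01  0.8   0.1 ]
156 True 14.575 [592.43 152.19 159.16] [-0.69 -0.95  5.2 ] [-0.09  0.21  0.09]
```

View pics/e_side.png

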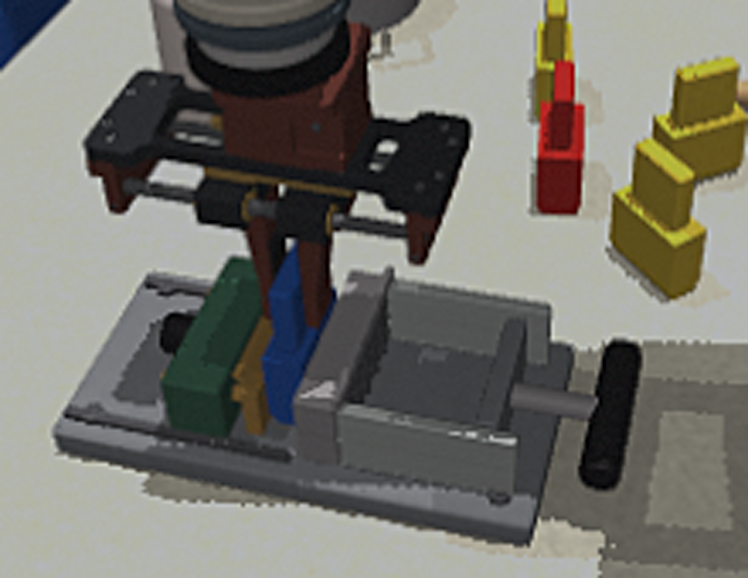

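```bash
python3 - <<'E'
from h import *
from station import env,viewer,set_gripper
env.hold(0.2)
s=env.read_state();print(s['tool_pos'].round(2),s['force'].round(2))
a=s['tool_pos']
st=env.move_l([589.7,152.0,a[2]],rate=8,f_stop=5)
s=env.read_state();print(st,s['time_s'],s['tool_pos'].round(2),s['force'].round(2),s['wrist_torque'].round(2))
set_gripper(34); env.hold(0.2)
s=env.read_state();print(s['time_s'],s['tool_pos'].round(2),s['force'].round(2))
env.move_l([592,152.0,240],rate=100); 
env.reach([592,75,240],Q(0.047)); env.hold(0.4)
s=env.read_state();np.savez("pics/w4.npz",**{k:s[k] for k in('tool_pos','orientation')});print(s['time_s'])
cv2.imwrite("pics/w4.png",viewer.camera("wrist"))
for n in("side","scene"):cv2.imwrite(f"pics/f_{n}.png",viewer.camera(n))
E
```

```text
[592.39 152.18 159.16] [-0.46  0.28  5.67]
True 15.0333 [590.88 152.13 159.18] [-0.65 -0.16  3.77] [-0.02 -0.02  0.11]
15.7667 [590.03 151.98 158.51] [ 1.15 -0.02 -0.19]
17.5417
```

View pics/w4.png

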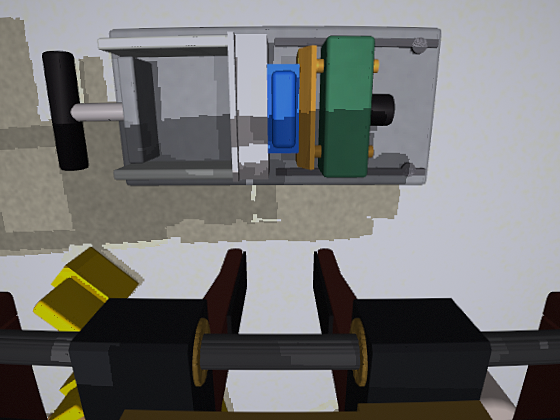

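View pics/f_side.png

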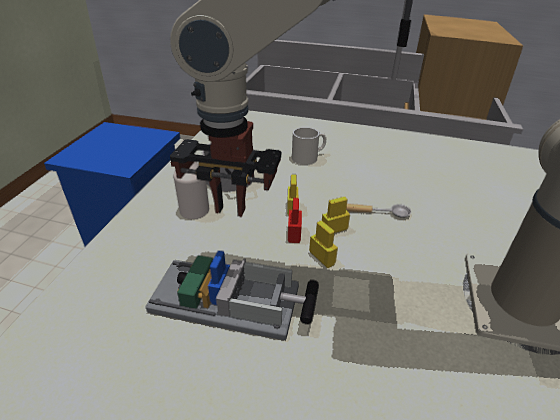

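```bash
python3 - <<'E'
from h import *
from station import viewer
im=cv2.imread("pics/w4.png");p=viewer.camera_params("wrist");s=dict(np.load("pics/w4.npz"));T=wT(s,p)
cv2.imwrite("pics/w4c.png",cv2.resize(im[25:190,225:385],None,fx=3.6,fy=3.6,interpolation=0))
m=masks(im)['blue']
for st,cc,l in comps(m):
    P=onz(p,T,np.argwhere(l)[:,::-1],70)[:,:2]
    print(st,cv2.minAreaRect(P.astype(np.float32)),P.min(0),P.max(0))
h=cv2.cvtColor(im,cv2.COLOR_BGR2HSV)
for nm,z,lo,hi in(('brass',70,8,22),('green',74,50,90)):
    l=max(comps((h[...,0]>lo)&(h[...,0]<hi)&(h[...,1]>100)),key=lambda c:c[0][4])
    rows=[r for r in (80,100,120,135)]
    print(nm,[(r,(lambda c:(int(c.min()),int(c.max())))(np.flatnonzero(l[2][r]))) for r in rows],
      [onz(p,T,[(np.flatnonzero(l[2][r]).min()-.5,r),(np.flatnonzero(l[2][r]).max()+.5,r)],z)[:,0].round(1) for r in rows])
im=cv2.imread("pics/w1.png");s=dict(np.load("pics/w1.npz"));T=wT(s,p);h=cv2.cvtColor(im,cv2.COLOR_BGR2HSV)
for nm,z,lo,hi in(('brass',70,8,22),('green',74,50,90)):
    l=max(comps((h[...,0]>lo)&(h[...,0]<hi)&(h[...,1]>100)),key=lambda c:c[0][4])
    rows=[150,165,180,195]
    print('before',nm,[onz(p,T,[(np.flatnonzero(l[2][r]).min()-.5,r),(np.flatnonzero(l[2][r]).max()+.5,r)],z)[:,0].round(1) for r in rows])
E
```

```text
[ 267   64   32   90 2786] ((590.1991577148438, 151.68858337402344), (21.384042739868164, 59.62867736816406), 3.3010056018829346) [578.1996903  121.34835541] [602.5195704  181.82999066]Traceback (most recent call last):
  File "<stdin>", line 13, in <module>
  File "<stdin>", line 13, in <lambda>
    return umr_minimum(a, axis, None, out, keepdims, initial, where)
ValueError: zero-size array to reduction operation minimum which has no identity
```

View pics/w4c.png

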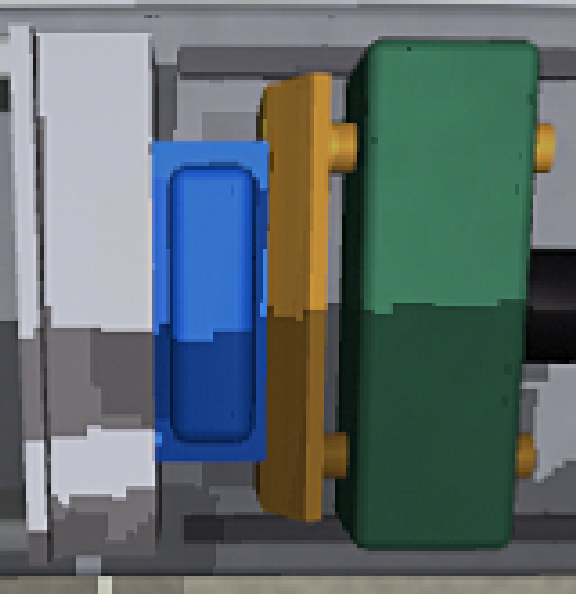

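```bash
python3 - <<'E'
from h import *
from station import viewer
p=viewer.camera_params("wrist")
for f,y in(("w1",None),("w4",None)):
    im=cv2.imread(f"pics/{f}.png");s=dict(np.load(f"pics/{f}.npz"));T=wT(s,p)
    h=cv2.cvtColor(im,cv2.COLOR_BGR2HSV).astype(int)
    br=(h[...,0]>8)&(h[...,0]<22)&(h[...,1]>130); gr=(h[...,0]>50)&(h[...,0]<95)&(h[...,1]>70)
    out=[]
    for y in(135,145,155,165):
        r=int(round(proj(p,T,[605,y,65])[0,1]))
        c=np.flatnonzero(br[r,255:325])+255; g=np.flatnonzero(gr[r,285:385])+285
        X=lambda u,z:onz(p,T,[(u,r)],z)[0,0]
        out.append((r,X(c.min()-.5,56),X(c.max()+.5,70),X(g.min()-.5,74),X(g.max()+.5,74)))
    print(f,np.round(out,1).tolist())
E
```

```text
w1 [[201.0, 600.4, 611.5, 618.7, 651.6], [188.0, 599.9, 611.0, 618.1, 651.3], [175.0, 599.5, 610.5, 617.5, 651.1], [161.0, 599.1, 610.0, 616.9, 650.2]]
w4 [[135.0, 603.0, 613.4, 615.8, 650.6], [120.0, 602.3, 612.7, 615.0, 650.8], [106.0, 602.4, 612.0, 615.0, 650.4], [91.0, 601.8, 611.9, 614.3, 649.3]]
```

```bash
python3 - <<'E'
from station import env,workorder
s=env.read_state();print(s['time_s'],s['force'].round(2),s['width'],s['tool_pos'])
print(workorder.sign_off())
E
```

```text
17.6917 [0.42 0.04 0.13] 33.877707507093334 [591.98780205  75.33208689 240.01197404]
the job is handed in; nothing more can be done
None
```

The thin (blue) block is the snug one. It stands in the gap, flat against the steel face and home on the base plate, and I handed the job in at about 17.7 s. Sign-off gives no verdict.

**How I chose it:** From above, the wrist camera put the free gap at about 19.9 mm. That predicts about 2 mm of plate travel for the 22 mm block. The 26 mm block would need about 6.1 mm, just over the stop, so I tried only the thin block. The trial confirmed it, so I moved none of the other blocks. Of the three yellow blocks, the farthest from the base is the one at scene pixel (263, 213); I did not need to reach for it.

**Fit by feel:** The block slid in against a sideways force of about 3 N from the spring plate. Vertical force changed by only a few newtons until it met the base plate. I moved it about 1.5 mm onto the steel face and let go.

**Last checks:**
- **Height:** base contact came at a tool height of 159.2 mm, against 159 mm expected.
- **Position:** the block centre measured (590.2, 151.7) mm, against about (590.7, 152.0) mm expected. There was no visible gap to the steel.
- **Squareness:** the block's yaw was 3.3°, against 2.7° to 2.9° for the chipper.
- **Plate travel:** about 2 to 2.6 mm, comparing pictures before and after.

**Less certain:** Fixed edges shifted by up to about 3 mm between those two pictures, so the plate travel is good to a millimetre or so. It agrees with the force felt and with the block thickness minus the gap. I did not measure upright tilt separately. The other blocks, mug and spoon look unmoved in the last side picture; the pot and bottle are partly hidden there by the arm, but nothing went near them.

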